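# Cull the short pin, then unhitch the fixture arm and hold it up

### The job

The fixture is to be loaded with pins: first take the one short pin out of the wooden block and put it in the black scrap tray, leaving the good pins in the block. Then pull the red latch handle sideways, away from the green arm, against its spring, lift the arm off its ball until the coupler is at least 7 cm above where it sat, and finish still holding it up there so that the bed below stays open. Leave the wax tin, the beeswax and the tape measure alone.

Things in the scene. Friction and masses are not known exactly. Their poses are not given: they have to be found in the camera images.
- pin_short_center (a point): Centre (half-way up) of the short pin: brass, 14 mm diameter, only 63 mm long, flat plain top. It stands loose in one of the four blind holes of the wooden block, sunk 20 mm, so 43 mm stand out and its centre is 11.5 mm above the block's top. 70 g.
- pin_b_center (a point): Centre (half-way up) of a good pin: brass, 14 mm diameter, 85 mm long with a chamfered, grooved top; it stands loose in a hole of the block, sunk 20 mm, 65 mm standing out. Which pin is in which hole varies. 70 g.
- pin_c_center (a point): Centre (half-way up) of a good pin: brass, 14 mm diameter, 85 mm long with a chamfered, grooved top; it stands loose in a hole of the block, sunk 20 mm, 65 mm standing out. Which pin is in which hole varies. 70 g.
- pin_d_center (a point): Centre (half-way up) of a good pin: brass, 14 mm diameter, 85 mm long with a chamfered, grooved top; it stands loose in a hole of the block, sunk 20 mm, 65 mm standing out. Which pin is in which hole varies. 70 g.
- pin_block: Fixed wooden block 50 (x) x 165 (y) x 30 mm high, origin at the centre of its underside, with a row of four 15.5 mm holes, 20 mm deep, along its own y at y = -60, -20, +20, +60 mm. Grip a pin across the row (fingers closing along the block's x) to clear the neighbours 40 mm away.
- scrap_tray: Fixed open black plastic tray, 130 x 130 mm outside, 40 mm high, walls and floor 5 mm; origin at the centre of its underside.
- fixture: Fixed fixture on a grey base plate 340 x 80 x 14 mm. Origin: on the underside, below the steel ball (ball top 62 mm up) on which the arm's coupler sits; z up, x runs from the ball to the hinge (axis 230 mm along x, 60 mm up, parallel to y), the red latch handle is on its -y side.
- tongue: Green arm, 26 mm wide, hinged to the fixture; origin on the hinge axis, axes parallel to the fixture's while down. Its end is the coupler, a 54 mm cup (top 85 mm above the table) over the ball. About 0.35 kg; unlatched it lifts freely about the hinge (up to 1.0 rad) and falls back if let go. Latch closed, a jaw under the ball keeps it down.
- hinge_axis (a point): Middle of the arm's hinge axis (fixed).
- coupler_rim (a point): Centre of the coupler cup's lower rim, on the arm, 41 mm above the fixture's underside while the arm is down.
- latch_handle (a point): Grip point of the red latch handle, an upright paddle 14 mm thick along the fixture's y, 28 mm along x, 66 mm tall. The point is on its mid-plane, 19 mm below its top, 94 mm above the table while down; at fixture x +20, y -87 mm when closed. Inner side: 30 mm clear to a steel plate, top 70 mm above the table. The latch rides on the arm, so the arm is lifted by it; it tilts with the arm.
- latch (a joint): Travel of the latch along the arm's -y (away from the arm): 0 closed, 0.014 m pulled out to its stop. Sprung shut: about 5 N to start, 11 N at the stop. The jaw clears the ball beyond 0.009; once the arm is more than 30 mm up the latch may spring back without harm.
- wax_tin: Bystander, round flat tin with a yellow-brown lid, 68 mm across, 34 mm high, loose on the table; origin under its centre. Leave alone.
- beeswax: Bystander, yellow block of beeswax, 37 x 53 x 20 mm, loose on the table; origin under its centre. Leave alone.
- tape_measure: Bystander, yellow tape measure, 62 x 84 x 31 mm, loose on the table; origin under its centre. Leave alone.
- pin_short: The short pin itself; origin at the centre of its lower end, z along the pin upward.

How it is judged:
On the way, in this order (a step that is already met when the one before it is completed fails the run):
1. the short pin is in the scrap tray, let go (x of pin_short_center in the frame of scrap_tray between -0.06 and 0.06 m and y of pin_short_center in the frame of scrap_tray between -0.06 and 0.06 m and z of pin_short_center in the frame of scrap_tray between 0 and 0.045 m and contact force between the fingers and pin_short below 0.1 N), for 0.2 s.
2. the latch is pulled out while the arm is still down on the ball (value of joint latch above 0.009 m and z of coupler_rim in the frame of fixture below 0.05 m), for 0.05 s.
3. the arm is lifted off the ball by the gripper (z of coupler_rim in the frame of fixture above 0.081 m and contact force between the fingers and tongue above 1 N), for 0.1 s.
At the end, for the whole second after the job is handed in: The fingers still hold the arm or its latch handle (contact over 1 N) with the coupler more than 60 mm above where it sat on the ball, for the whole last second; the short pin is in the scrap tray; the three good pins stand upright in the block (x of pin_short_center in the frame of scrap_tray between -0.06 and 0.06 m and y of pin_short_center in the frame of scrap_tray between -0.06 and 0.06 m and z of pin_short_center in the frame of scrap_tray between 0 and 0.045 m and z of coupler_rim in the frame of fixture above 0.101 m and contact force between the fingers and tongue above 1 N and z of each of pin_b_center, pin_c_center, pin_d_center in the frame of pin_block above 0.045 m and horizontal distance between each of pin_b_center, pin_c_center, pin_d_center and pin_block below 0.07 m and angle between each of pin_b_center, pin_c_center, pin_d_center's own z axis and vertical below 0.2 rad); the arm keeps its last pose, push and grip.
It fails at once if a good pin is pulled out of the block or carried off (moved over 15 mm) (distance of any of pin_b_center, pin_c_center, pin_d_center from where it was at the start of the episode above 0.015 m).
It fails at once if the wax tin is knocked away (over 30 mm) (distance of wax_tin from where it was at the start of the episode above 0.03 m).
It fails at once if the beeswax is knocked away (over 30 mm) (distance of beeswax from where it was at the start of the episode above 0.03 m).
It fails at once if the tape measure is knocked away (over 30 mm) (distance of tape_measure from where it was at the start of the episode above 0.03 m).
It also fails if it takes over 48 s, if anything falls off the work surface, if the arm or the gripper's body presses on something with over 40 N, if the wrist force passes 120 N, or if a joint passes its speed limit or range.

### The arm

A 6-joint arm with a two-finger parallel gripper is mounted at the origin on a cart in front of the work surface, level with it; the furniture and walls round the work are solid. World frame = base frame: x ahead of the robot, y to its left, z up, the work surface at z = 0. Lengths are in m, angles in rad, forces in N, time in s.
With the tool pointing down it reaches from about 0.375 to 0.9 m from the base axis. Payload 3.1 kg.
Tool frame: the origin (TCP) lies on the centre line of the jaws, within the pads' length; the fingertips stand 8 mm ahead of it and the grasp point (between the pads) lies 11 mm behind it; z points along the fingers, y is the line along which they close (so a half turn about z gives the same grasp; the last joint's range is limited). The gripper opens to 85 mm and grips with 20 to 120 N. Pads are 22 mm wide; open, the fingers measure 114 mm over their backs; the gripper's body (76 mm by 85 mm) begins 54 mm behind the grasp point. The pads swing forward as they close: fully open they stand 13 mm farther back than shut.
Start: joints at [1.123, 0.527, 1.433, -0, 1.181, -0.178], TCP at [0.167, 0.602, 0.239] pointing down, gripper open.
Joint ranges: [-3.08, 3.08], [-0.75, 2.2], [0.22, 2.44], [-1.43, 4.57], [0, 2.65], [-2.85, 2.85]. Speed limits (rad/s): [2.79, 2.79, 3.14, 3.14, 3.14, 3.14].

### API

Orientations are given as a unit quaternion [x, y, z, w].
In Python, from station import * gives the robot as it stands.
- The arm moves only by the tool play_rows, never from a script. Its argument "rows" is a list of rows, each a list of 3 entries, a list of its own where there are three numbers: the turn, a rotation vector about the tool's x, y, z in degrees, then the shift along the tool's x, y, z in mm, then the closure, from 0 (fully open) to 1 (shut). In form: [[[ax, ay, az], [dx, dy, dz], jaw], ...]. A call has 1 to 12 rows; each row shifts and turns the commanded pose from where the row before left it, along the tool's axes as they then stand; what a row does not reach is not made up. A row lasts 1/12 s, in which the tool goes at most 41.7 mm and 7.16 degrees, less where a joint would pass 70% of its speed; a pose out of reach is approached as far as the arm can. A call with a gripper value outside its range is refused whole. The fingers move at their own pace and stop on an object; "grip_force" is the grip in N (left out, the last holds). Time passes only in rows, so rows that do not move let the fingers close. It gives the time, the measured TCP pose, the force, the opening and the grip force at its end, in the units of the state.
- sense(): the state, without advancing time (a new reading comes with each control period).
- snapshot(name): name is "scene" or "side" or "wrist"; returns (picture, depth): 420x560x3 uint8, red, green, blue; 420x560 float32, m along the optical axis (not along the pixel's ray), 0 where there is no reading.
- get_calibration(name): a dict with "vfov" (degrees; the focal length in pixels is half the picture's height over the tangent of half this angle, whatever the lens; pixels are square), "cx", "cy" (the principal point, pixels), "xyz" and "attitude" of the camera in the world. Camera axes: x right, y down, z forward; pixel columns grow to the right and rows downward; lengths in m; the calibration is good to about 2 mm. A picture is of the moment at which its call begins: read the wrist's pose just before it. get_calibration takes no time and is no camera call; for the wrist camera it gives the pose at the moment of the call.
- sign_off(): hands the job in; it is judged then, once.
The state is a dict: "t": time; "q": joint angles; "qd": joint speeds; "tau": joint torques, N m; "tcp_pos": TCP position; "tool_rot": TCP orientation; "force": force on the tool from outside, world axes, zero at the start; "ft_torque": the same for the moment, N m; "finger_gap": opening from 0.0 (shut) to 1.0 (fully open); "gripper_force": force on a finger pad.
Only numpy, scipy, OpenCV 4.12 (cv2) and the standard library are available. Lean on these libraries where they do the work, as an engineer would, in place of code of your own. Each camera call takes 0.05 s, during which the arm holds its last target. There are 200 camera calls.

## Working session

There is one attempt and no reset: what is moved stays moved. The work goes in short steps, Python scripts to look and compute and a tool call to move; the robot and the scene stay as the last step left them, time stands still between calls to the robot, and variables do not carry over. Pictures are saved under pics/ and viewed, at most 10 in all, crops included, and the job is handed in when it is done.

Besides the shell and the picture viewer there is one more tool, called after "Emit:" by a JSON object that holds its "method" and its "body", one argument or row to a line. play_rows: Moves the arm, as the interface text tells. Its arguments: {"type":"object","properties":{"rows":{"type":"array","items":{"type":"array"}},"grip_force":{"type":"number"}},"required":["rows"]}

```bash
mkdir -p pics
cat > h.py <<'E'
from station import *
import numpy as np, cv2
from scipy.spatial.transform import Rotation as R
def cam(n):
    c=get_calibration(n); return c
def cloud(n):
    c=get_calibration(n); p,d=snapshot(n)
    f=210/np.tan(np.radians(c['vfov'])/2)
    v,u=np.mgrid[0:420,0:560]
    P=np.stack([(u-c['cx'])/f*d,(v-c['cy'])/f*d,d],-1)
    a=np.array(c['attitude']); M=R.from_quat(a).as_matrix() if a.size==4 else (a if a.shape==(3,3) else R.from_rotvec(a).as_matrix())
    W=P@M.T+np.array(c['xyz']); W[d==0]=np.nan
    return p,W
E
python3 - <<'E'
from h import *
for n in ("scene","side","wrist"):
    print(n,get_calibration(n)); p,W=cloud(n); np.savez(f'{n}0.npz',p=p,W=W); cv2.imwrite(f'pics/{n}0.png',p[:,:,::-1])
print(sense())
E
```

```text
scene {'vfov': 42.24542860316918, 'cx': 278.9519868659694, 'cy': 216.7397972385596, 'xyz': array([-0.02495337, -0.75594518,  1.17140464]), 'attitude': array([ 0.88699538, -0.31255396,  0.10901262, -0.32197121])}
side {'vfov': 43.29639625574746, 'cx': 271.5365061971638, 'cy': 210.4621512694341, 'xyz': array([ 0.19281435, -1.00379726,  0.96493237]), 'attitude': array([ 0.89601439, -0.15516861,  0.06688836, -0.41061767])}
wrist {'vfov': 66.4590833044285, 'cx': 278.1552421099255, 'cy': 204.9015074382851, 'xyz': array([0.10103685, 0.62009172, 0.37347721]), 'attitude': array([0.78872975, 0.60026082, 0.07929043, 0.10632664])}
{'t': 0.15, 'q': array([ 1.12251826e+00,  5.28300042e-01,  1.43366778e+00,  3.14380572e-05,
        1.18140348e+00, -1.78474980e-01]), 'qd': array([ 0.00024458, -0.0029348 , -0.00490306,  0.00065311, -0.00045878,
       -0.00167806]), 'tau': array([ 9.80578225e-04, -4.42747486e+01, -1.78274882e+01, -2.15263822e-04,
        5.64085276e-03,  1.19787990e-05]), 'tcp_pos': array([0.16628702, 0.60188447, 0.23851025]), 'tool_rot': array([ 1.34498622e-01,  9.90913381e-01, -8.41533405e-04, -2.87983928e-04]), 'force': array([-0.06374993, -0.21913697, -0.70891189]), 'ft_torque': array([0.08013786, 0.02649006, 0.0167913 ]), 'gripper_force': 0.0, 'finger_gap': 0.9978298370060341}
```

View pics/scene0.png

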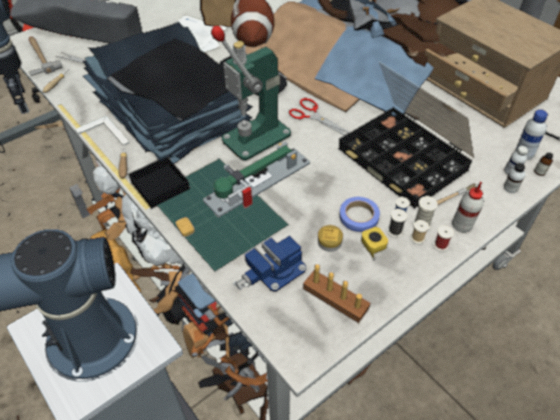

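View pics/side0.png

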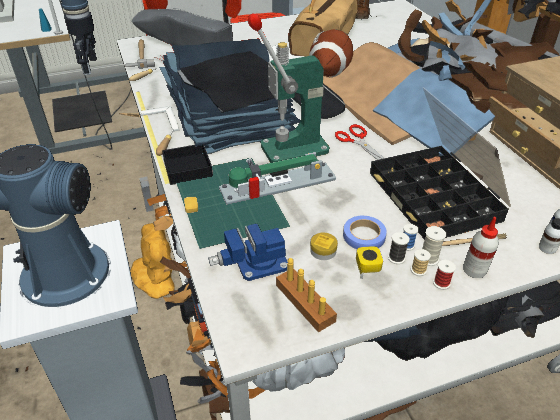

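The scene view shows the block with its pins at about (336,295), the tray at (160,182), the red handle at (247,195) and the tall green press behind the fixture. The side view has the pins at (305,290) and the handle at (254,187). I'll enlarge both areas and get coordinates.

Run:
```python
from h import *
s=np.load('side0.npz'); p=s['p'];W=s['W']
a=cv2.resize(p[245:335,260:350],(500,500),interpolation=cv2.INTER_CUBIC)
b=cv2.resize(p[130:220,210:345],(750,500),interpolation=cv2.INTER_CUBIC)[:, :]
b=cv2.resize(b,(480,320)); c=np.zeros((500,480,3),np.uint8); c[:320]=b
cv2.imwrite('pics/crop.png',cv2.resize(np.hstack([a,c]),(800,408))[:,:,::-1])
for n in('scene','side'):
    s=np.load(n+'0.npz'); p=s['p'];W=s['W']; hsv=cv2.cvtColor(p,cv2.COLOR_RGB2HSV); z=W[...,2]
    X,Y=W[...,0],W[...,1]
    def rep(nm,m):
        k,l,st,ce=cv2.connectedComponentsWithStats(m.astype(np.uint8))
        for i in range(1,k):
            if st[i,4]>25:
                q=W[l==i]; q=q[~np.isnan(q[:,0])]
                if len(q)<10: continue
                print(n,nm,st[i],np.round(np.percentile(q,[3,50,97],axis=0),3).tolist())
    H,S,V=hsv[...,0],hsv[...,1],hsv[...,2]
    rep('red',((H<6)|(H>174))&(S>150)&(V>80)&(X<0.75)&(z<.15))
    rep('yel',(H>17)&(H<32)&(S>120)&(X<0.9)&(Y<.4)&(z<.15)&(V>70))
    rep('wood',(H>4)&(H<17)&(S>110)&(z>.01)&(z<.05)&(X<0.9)&(Y<0.1))
    rep('black',(V<45)&(X<0.7)&(Y>0.1)&(Y<.6)&(z<.06)&(z>-.01))
```

```text
scene red [22 24 10  6 33] [[0.408, 1.375, -0.439], [0.565, 2.193, -0.426], [0.582, 2.236, 0.024]]
scene red [243 188   9  18 120] [[0.498, 0.059, 0.056], [0.509, 0.062, 0.088], [0.52, 0.065, 0.113]]
scene red [201 316   7   6  29] [[0.336, 0.126, -0.502], [0.343, 0.136, -0.489], [0.351, 0.148, -0.48]]
scene red [196 323  11   8  40] [[0.326, 0.143, -0.575], [0.336, 0.154, -0.565], [0.345, 0.177, -0.534]]
scene yel [177 218  16  17 187] [[0.33, 0.111, 0.012], [0.345, 0.13, 0.022], [0.362, 0.156, 0.027]]
scene yel [319 226  23  21 397] [[0.594, -0.176, 0.026], [0.622, -0.149, 0.034], [0.65, -0.12, 0.039]]
scene yel [362 227  26  28 387] [[0.681, -0.254, 0.01], [0.703, -0.233, 0.029], [0.739, -0.196, 0.034]]
scene yel [314 265   5  18  71] [[0.497, -0.233, 0.026], [0.5, -0.23, 0.058], [0.508, -0.226, 0.096]]
scene yel [327 273   6  18  79] [[0.506, -0.272, 0.03], [0.509, -0.269, 0.062], [0.518, -0.264, 0.097]]
scene yel [341 282   6  18  75] [[0.516, -0.311, 0.029], [0.52, -0.307, 0.064], [0.527, -0.302, 0.097]]
scene yel [355 295   7  13  66] [[0.526, -0.349, 0.03], [0.53, -0.345, 0.0
[... 889 characters left out ...]
] [[0.498, -0.234, 0.03], [0.503, -0.231, 0.064], [0.509, -0.224, 0.096]]
side yel [297 269   7  23 127] [[0.508, -0.273, 0.031], [0.513, -0.269, 0.067], [0.52, -0.263, 0.096]]
side yel [308 280   7  23 135] [[0.518, -0.311, 0.031], [0.523, -0.308, 0.066], [0.53, -0.302, 0.096]]
side yel [319 297   7  18 107] [[0.528, -0.35, 0.031], [0.533, -0.347, 0.061], [0.54, -0.338, 0.075]]
side wood [ 276  269   61   61 1209] [[0.481, -0.367, 0.012], [0.514, -0.302, 0.03], [0.557, -0.214, 0.034]]
side black [ 163  144   50   40 1420] [[0.318, 0.256, 0.003], [0.381, 0.338, 0.014], [0.441, 0.389, 0.042]]
side black [270 171  15   5  32] [[0.588, 0.133, 0.05], [0.607, 0.138, 0.057], [0.626, 0.146, 0.059]]
```

View pics/crop.png

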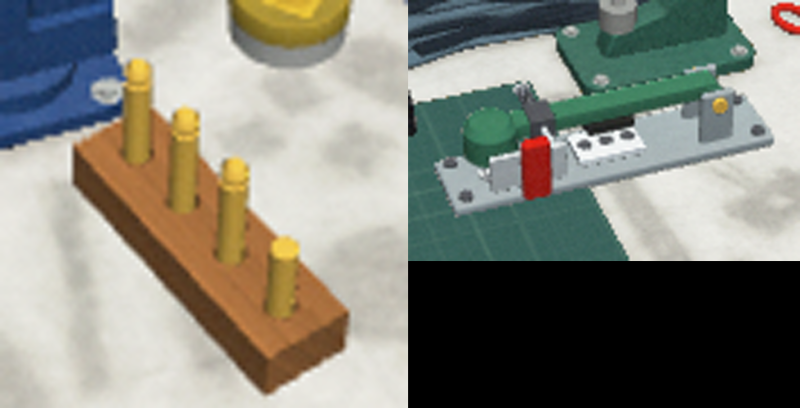

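The crop shows the short, plain-topped pin at the near end of the block. The fixture's handle stands on the near side, and the press base is just beyond the arm. Next I'll measure the fixture axis, the tray and the press clearance.

Run:
```python
from h import *
P=[];C=[]
for n in('scene','side'):
    s=np.load(n+'0.npz'); P.append(s['W'].reshape(-1,3));C.append(cv2.cvtColor(s['p'],cv2.COLOR_RGB2HSV).reshape(-1,3))
    print(n)
    W=P[-1];H,S,V=C[-1].T; X,Y,Z=W.T
    def rect(nm,m):
        r=cv2.minAreaRect(W[m][:,:2].astype(np.float32)*1000); print(nm,m.sum(),np.round(r[0]),np.round(r[1]),round(r[2],1))
    rect('plate',(abs(Z-.014)<.004)&(S<60)&(V>90)&(X>.4)&(X<.85)&(Y>0.05)&(Y<.35))
    g=(H>55)&(H<90)&(S>90)&(Z>.055)&(Z<.1)&(X>.42)&(X<.8)&(Y>.05)&(Y<.3)
    rect('arm',g); 
    g2=g&(Z>.079)&(Z<.09); rect('cup',g2); 
    rect('tray',(V<60)&(X>.28)&(X<.47)&(Y>.22)&(Y<.42)&(Z>.03)&(Z<.048))
    rect('wood',(H>4)&(H<17)&(S>110)&(abs(Z-.03)<.005)&(X>.45)&(X<0.6)&(Y<-.19)&(Y>-.4))
    r=(Z>.13)&(X>.4)&(X<.85)&(Y>.05)&(Y<.45)
    for lo,hi in((.1,.2),(.2,.3),(.3,.45)):
        m=r&(Z>lo)&(Z<hi)
        if m.sum(): rect(f'tall{lo}',m)
    m=(H>55)&(H<90)&(S>90)&(Z>.055)&(Z<.08)&(X>.55)&(X<.72)&(Y>.12)&(Y<.25); rect('armbar',m)
    m=(H<32)&(H>17)&(S>120)&(Z>.03)&(Z<.09)&(X>.6)&(X<.8)&(Y>.05)&(Y<.3); print('hingepin',m.sum(),np.nanmedian(W[m],0))
```

```text
scene
plate 977 [631. 225.] [387. 230.] 0.3
arm 859 [648. 184.] [361. 146.] 29.1
cup 225 [647. 183.] [358. 123.] 25.7
tray 371 [389. 322.] [138. 155.] 87.4
wood 871 [ 517. -286.] [ 51. 162.] 14.3
tall0.1 1504 [612. 378.] [155. 396.] 85.1
tall0.2 1591 [713. 274.] [116. 164.] 74.4
tall0.3 731 [672. 295.] [229.  91.] 24.7
armbar 345 [638. 149.] [163.  26.] 1.4
hingepin 8 [0.71887555 0.12176179 0.06559545]
side
plate 958 [634. 205.] [197. 381.] 89.1
arm 1062 [655. 182.] [363. 155.] 30.7
cup 291 [653. 180.] [362. 129.] 26.1
tray 402 [391. 322.] [141. 151.] 87.1
wood 949 [ 519. -285.] [ 52. 168.] 15.0
tall0.1 1406 [629. 398.] [148. 408.] 64.0
tall0.2 1637 [713. 271.] [114. 164.] 70.7
tall0.3 789 [674. 293.] [225.  95.] 24.0
armbar 432 [639. 151.] [ 33. 162.] 89.7
hingepin 21 [0.72242877 0.12189423 0.06400931]
```

Run:
```python
from h import *
for n in('scene','side'):
    s=np.load(n+'0.npz'); W=s['W'].reshape(-1,3);H,S,V=cv2.cvtColor(s['p'],cv2.COLOR_RGB2HSV).reshape(-1,3).T; X,Y,Z=W.T
    g=(H>55)&(H<90)&(S>90)&(X>.42)&(X<.75)&(Y>.08)&(Y<.19)
    for x in np.arange(.44,.74,.02):
        m=g&(Z>.05)&(Z<.1)&(abs(X-x)<.01)
        if m.sum()>3: print(n,round(x,2),m.sum(),np.round(np.percentile(Y[m],[5,50,95]),3),np.round(np.percentile(Z[m],[5,95]),3))
    m=g&(Z>.08)&(Z<.092)&(X<.55); print('cup',cv2.minEnclosingCircle(W[m][:,:2].astype(np.float32)*1000))
    r=((H<6)|(H>174))&(S>150)&(X>.48)&(X<.54)&(Z>.06)&(Z<.12)&(Y>.04)&(Y<.08)
    for lo,hi in((.06,.105),(.108,.12)):
        m=r&(Z>lo)&(Z<hi); print('red',cv2.minAreaRect(W[m][:,:2].astype(np.float32)*1000),np.median(W[m],0))
    m=(Z>.2)&(Z<.35)&(X>.45)&(X<.8)&(Y>.1)&(Y<.4); k=np.argsort(Y[m])[:200:20]; print(np.round(W[m][k],3).tolist())
q=sense(); c=get_calibration('wrist'); print(R.from_quat(q['tool_rot']).inv().apply(c['xyz']-q['tcp_pos']))
```

```text
scene 0.46 43 [0.138 0.148 0.161] [0.052 0.08 ]
scene 0.48 136 [0.128 0.139 0.166] [0.055 0.086]
scene 0.5 103 [0.128 0.142 0.164] [0.058 0.086]
scene 0.52 45 [0.14  0.148 0.161] [0.068 0.081]
scene 0.56 31 [0.141 0.146 0.157] [0.071 0.081]
scene 0.58 48 [0.14  0.145 0.157] [0.064 0.081]
scene 0.6 57 [0.14  0.146 0.158] [0.06 0.08]
scene 0.62 52 [0.141 0.145 0.156] [0.063 0.08 ]
scene 0.64 44 [0.142 0.146 0.157] [0.067 0.081]
scene 0.66 42 [0.14  0.145 0.158] [0.069 0.081]
scene 0.68 45 [0.14  0.147 0.158] [0.062 0.081]
scene 0.7 47 [0.14  0.147 0.16 ] [0.065 0.08 ]
scene 0.72 17 [0.141 0.15  0.161] [0.072 0.078]
cup ((495.7227783203125, 150.20590209960938), 28.286420822143555)
red ((509.8301696777344, 61.50001525878906), (6.473907947540283, 25.61809730529785), 89.5113296508789) [0.50906254 0.06185326 0.08366868]
red ((509.1459655761719, 62.40044021606445), (20.86874771118164, 10.787125587463379), 18.18794822692871) [0.50940125 0.06337804 0.11068474]
[[0.674, 0.224, 0.261], [0.677, 0.232, 0.266], [0.68, 0.236, 0.275], [0.66, 0.237, 0.267], [0.674, 0.238, 0.253], [0.655, 0.24, 0.316],
[... 624 characters left out ...]
139 0.145 0.16 ] [0.065 0.081]
side 0.72 39 [0.137 0.147 0.163] [0.071 0.081]
cup ((499.9662780761719, 146.91917419433594), 29.94620704650879)
red ((511.4613037109375, 61.53715896606445), (12.191246032714844, 25.996341705322266), 84.43901824951172) [0.51140428 0.06142161 0.08223927]
red ((511.9554138183594, 64.53970336914062), (26.024192810058594, 15.283418655395508), 10.514192581176758) [0.51184721 0.06348744 0.11246339]
[[0.685, 0.221, 0.263], [0.695, 0.23, 0.269], [0.67, 0.234, 0.265], [0.676, 0.236, 0.282], [0.7, 0.237, 0.268], [0.698, 0.238, 0.274], [0.648, 0.239, 0.335], [0.693, 0.24, 0.265], [0.666, 0.24, 0.272], [0.651, 0.241, 0.325]]
[ 6.77786881e-02 -2.25431119e-05 -1.35063090e-01]
```

The fixture's yaw is about 0, with the handle near (0.511, 0.064) and the arm axis at y≈0.150. The short pin is at (0.535, -0.342), the block's yaw is 15° and the tray centre is about (0.38, 0.322). I'll go to the pin hover by way of (0.43, 0.30).

Emit:
{"method": "play_rows", "body": {
  "rows": [
    [[0,0,6.6],[0,0,0],0],
    [[0,0,6.6],[0,0,0],0],
    [[0,0,6.6],[0,0,0],0],
    [[0,0,6.6],[0,0,0],0],
    [[0,0,6.6],[0,0,0],0],
    [[0,0,6.6],[0,0,0],0],
    [[0,0,6.6],[0,0,0],0],
    [[0,0,6.6],[0,0,0],0],
    [[0,0,6.6],[0,0,0],0],
    [[0,0,0],[-36,17.7,0],0],
    [[0,0,0],[-36,17.7,0],0],
    [[0,0,0],[-36,17.7,0],0]
  ]
}}

```text
t: 1.15
tcp_pos: [0.246, 0.511, 0.2388]
tool_rot: [0.607, 0.795, -0.0, 0.0]
force: [1.2, -0.2, -0.2]
finger_gap: 0.999
gripper_force: 0.0
```

Emit:
{"method": "play_rows", "body": {
  "rows": [
    [[0,0,0],[-36,17.7,0],0],
    [[0,0,0],[-36,17.7,0],0],
    [[0,0,0],[-36,17.7,0],0],
    [[0,0,0],[-36,17.7,0],0],
    [[0,0,0],[-36,17.7,0],0],
    [[0,0,0],[-36,17.7,0],0],
    [[0,0,0],[-36,17.7,0],0],
    [[0,0,0],[-40,-4,2],0],
    [[0,0,0],[-40,-4,2],0],
    [[0,0,0],[-40,-4,2],0],
    [[0,0,0],[-40,-4,2],0],
    [[0,0,0],[-40,-4,2],0]
  ]
}}

```text
t: 2.15
tcp_pos: [0.4642, 0.101, 0.2291]
tool_rot: [0.608, 0.794, -0.0, -0.0]
force: [0.2, 0.3, 1.0]
finger_gap: 0.996
gripper_force: 0.0
```

Emit:
{"method": "play_rows", "body": {
  "rows": [
    [[0,0,0],[-40,-4,2],0],
    [[0,0,0],[-40,-4,2],0],
    [[0,0,0],[-40,-4,2],0],
    [[0,0,0],[-40,-4,2],0],
    [[0,0,0],[-40,-4,2],0],
    [[0,0,0],[-40,-4,2],0],
    [[0,0,0],[-40,-4,2],0],
    [[0,0,0],[-40,-4,2],0],
    [[0,0,0],[-40,-4,2],0],
    [[0,0,0],[-40,-4,2],0],
    [[0,0,0],[-7,0,0],0],
    [[0,0,0],[0,0,0],0]
  ]
}}

```text
t: 3.15
tcp_pos: [0.5323, -0.3038, 0.2087]
tool_rot: [0.609, 0.793, -0.0, 0.0]
force: [-0.3, -0.1, 0.6]
finger_gap: 1.0
gripper_force: 0.0
```

```bash
cat > st.py <<'E'
from h import *
def rel(tgt):
    s=sense(); M=R.from_quat(s['tool_rot'])
    print('t',s['t'],'tcp',np.round(s['tcp_pos'],4),'toolx',np.round(M.as_matrix()[:,0],3),'toolz',np.round(M.as_matrix()[:,2],3),'q',np.round(s['q'],2),'F',np.round(s['force'],1),'gap',s['finger_gap'])
    print('delta tool mm',np.round(M.inv().apply(np.array(tgt)-s['tcp_pos'])*1000,1))
E
python3 - <<'E'
from st import *
rel([.535,-.342,.049])
p,W=cloud('wrist'); cv2.imwrite('pics/w1.png',p[:,:,::-1])
H,S,V=cv2.cvtColor(p,cv2.COLOR_RGB2HSV).transpose(2,0,1)
X,Y,Z=W.transpose(2,0,1)
m=(H>17)&(H<34)&(S>100)&(Z>.04)&(Z<.12)&(Y<-.2)&(X<.6)
k,l,st,ce=cv2.connectedComponentsWithStats(m.astype(np.uint8))
for i in range(1,k):
    if st[i,4]>60:
        q=W[l==i]; zt=np.nanpercentile(q[:,2],97); t=q[q[:,2]>zt-.004]; print(st[i],np.round(np.nanmedian(t,0),4),np.round(cv2.minEnclosingCircle(t[:,:2].astype(np.float32))[0],4))
E
```

```text
t 3.15 tcp [ 0.5323 -0.3038  0.2087] toolx [-0.257  0.966 -0.001] toolz [ 0.001 -0.001 -1.   ] q [-0.7   0.55  1.5  -0.    1.1  -0.96] F [-0.3 -0.1  0.6] gap 1.000237778046149
delta tool mm [-37.5  -7.3 159.7]
[259  88  19  21 279] [ 0.5029 -0.227   0.0948] [ 0.503  -0.2275]
[260 138  18  22 295] [ 0.5129 -0.2652  0.0944] [ 0.5129 -0.266 ]
[261 180  16  29 377] [ 0.523  -0.3034  0.0946] [ 0.5235 -0.304 ]
[262 220  16  25 305] [ 0.5329 -0.3421  0.0733] [ 0.533  -0.3431]
```

View pics/w1.png

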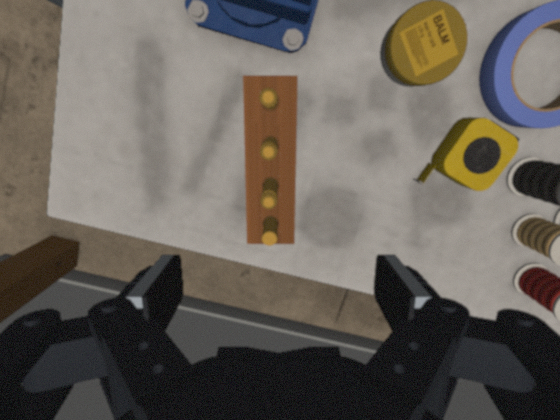

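The wrist view shows the pins in a column at u≈269. The short one is lowest, at (270,238), and measures (0.533, -0.3425) with its top at z=0.073, which matches. I'll centre on it and go partway down.

Emit:
{"method": "play_rows", "body": {
  "rows": [
    [[0,0,0],[-37.5,-9.2,0],0],
    [[0,0,0],[0,0,35],0],
    [[0,0,0],[0,0,35],0],
    [[0,0,0],[0,0,20],0],
    [[0,0,0],[0,0,0],0.2],
    [[0,0,0],[0,0,0],0.2]
  ]
}}

```text
t: 3.7
tcp_pos: [0.5323, -0.3365, 0.1185]
tool_rot: [0.607, 0.795, 0.0, -0.002]
force: [-0.7, 0.3, -0.2]
finger_gap: 0.8
gripper_force: 0.0
```

Run:
```python
from st import *
rel([.533,-.3425,.049])
p,W=cloud('wrist')
H,S,V=cv2.cvtColor(p,cv2.COLOR_RGB2HSV).transpose(2,0,1)
X,Y,Z=W.transpose(2,0,1)
m=(H>17)&(H<34)&(S>100)&(Z>.04)&(Z<.12)&(Y<-.2)&(X<.6)
k,l,st,ce=cv2.connectedComponentsWithStats(m.astype(np.uint8))
for i in range(1,k):
    if st[i,4]>60:
        q=W[l==i]; zt=np.nanpercentile(q[:,2],97); t=q[q[:,2]>zt-.004]; print(st[i],np.round(np.nanmedian(t,0),4),np.round(cv2.minEnclosingCircle(t[:,:2].astype(np.float32))[0],4))
```

```text
t 3.7 tcp [ 0.5323 -0.3365  0.1185] toolx [-0.263  0.965  0.004] toolz [-0.003  0.003 -1.   ] q [-0.74  0.68  1.52  0.    0.95 -1.01] F [-0.7  0.3 -0.2] gap 0.7998018886546997
delta tool mm [-6.2 -0.8 69.5]
[ 267    0   30   52 1231] [ 0.5033 -0.228   0.0947] [ 0.503  -0.2281]
[267  90  28  29 618] [ 0.5131 -0.2657  0.0946] [ 0.5132 -0.2658]
[267 160  26  39 773] [ 0.5231 -0.3037  0.0947] [ 0.5233 -0.304 ]
[268 217  23  38 668] [ 0.5331 -0.3423  0.0732] [ 0.5334 -0.3429]
```

Emit:
{"method": "play_rows", "body": {
  "rows": [
    [[0,0,0],[-6,-1,0],0.2],
    [[0,0,0],[0,0,25],0.2],
    [[0,0,0],[0,0,25],0.2],
    [[0,0,0],[0,0,19],0.2],
    [[0,0,0],[0,0,0],0.2],
    [[0,0,0],[0,0,0],0.2]
  ]
}}

```text
t: 4.25
tcp_pos: [0.5341, -0.3455, 0.0512]
tool_rot: [0.608, 0.794, -0.0, 0.0]
force: [-0.4, -0.2, 0.1]
finger_gap: 0.803
gripper_force: 0.0
```

Run:
```python
from st import *
rel([.533,-.3425,.049])
```

```text
t 4.25 tcp [ 0.5341 -0.3455  0.0512] toolx [-0.261  0.965 -0.001] toolz [ 0.001 -0.001 -1.   ] q [-0.75  0.79  1.53 -0.    0.82 -1.01] F [-0.4 -0.2  0.1] gap 0.8031168175245706
delta tool mm [ 3.2 -0.2  2.2]
```

Emit:
{"method": "play_rows", "body": {
  "rows": [
    [[0,0,0],[3,0,0],0.2],
    [[0,0,0],[0,0,0],1],
    [[0,0,0],[0,0,0],1],
    [[0,0,0],[0,0,0],1],
    [[0,0,0],[0,0,0],1],
    [[0,0,0],[0,0,0],1],
    [[0,0,0],[0,0,0],1],
    [[0,0,0],[0,0,0],1]
  ],
  "grip_force": 40
}}

```text
t: 4.92
tcp_pos: [0.5331, -0.3426, 0.051]
tool_rot: [0.608, 0.794, -0.0, 0.001]
force: [1.0, 0.1, 5.2]
finger_gap: 0.149
gripper_force: 39.1
```

Emit:
{"method": "play_rows", "body": {
  "rows": [
    [[0,0,0],[0,0,-10],1],
    [[0,0,0],[0,0,-20],1],
    [[0,0,0],[0,0,-30],1],
    [[0,0,0],[0,0,-35],1],
    [[0,0,0],[0,0,-35],1],
    [[0,0,0],[0,0,-30],1],
    [[0,0,0],[0,0,0],1],
    [[0,0,0],[0,0,0],1]
  ]
}}

```text
t: 5.58
tcp_pos: [0.5335, -0.3429, 0.2128]
tool_rot: [0.608, 0.794, -0.0, 0.002]
force: [0.5, -0.2, -1.2]
finger_gap: 0.15
gripper_force: 39.3
```

Run:
```python
from st import *
rel([.40,.322,.20])
p,W=cloud('wrist'); cv2.imwrite('pics/w2.png',p[:,:,::-1])
s=np.load('scene0.npz');H,S,V=cv2.cvtColor(s['p'],cv2.COLOR_RGB2HSV).transpose(2,0,1);W=s['W'];X,Y,Z=W.transpose(2,0,1)
m=(V<70)&(X>.28)&(X<.5)&(Y>.24)&(Y<.41)&(Z>.034)&(Z<.046)
print(np.round(np.percentile(W[m],[2,25,50,75,98],axis=0),3))
```

```text
t 5.5833 tcp [ 0.5335 -0.3429  0.2128] toolx [-0.261  0.965 -0.004] toolz [ 0.003 -0.003 -1.   ] q [-0.75  0.57  1.44 -0.    1.13 -1.01] F [ 0.5 -0.2 -1.2] gap 0.15014712539539607
delta tool mm [676.7  44.9  10.3]
[[0.311 0.256 0.034]
 [0.333 0.263 0.036]
 [0.405 0.328 0.038]
 [0.439 0.378 0.041]
 [0.496 0.389 0.044]]
```

View pics/w2.png

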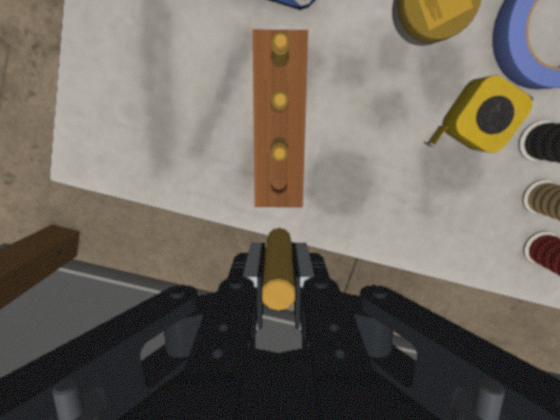

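The wrist view confirms that the short pin is in the jaws (top at (279,295)), its hole is empty, and the three good pins are still standing. Next stop is the tray.

Emit:
{"method": "play_rows", "body": {
  "rows": [
    [[0,0,0],[20,1,0],1],
    [[0,0,0],[38,1.7,0],1],
    [[0,0,0],[38,1.7,0],1],
    [[0,0,0],[38,1.7,0],1],
    [[0,0,0],[38,1.7,0],1],
    [[0,0,0],[38,1.7,0],1],
    [[0,0,0],[38,1.7,0],1],
    [[0,0,0],[38,1.7,0],1],
    [[0,0,0],[38,1.7,0],1],
    [[0,0,0],[38,1.7,0],1],
    [[0,0,0],[38,1.7,0],1],
    [[0,0,0],[38,1.7,0],1]
  ]
}}

```text
t: 6.63
tcp_pos: [0.4349, 0.0873, 0.2086]
tool_rot: [0.608, 0.794, -0.001, -0.002]
force: [1.6, 0.8, -1.5]
finger_gap: 0.149
gripper_force: 39.3
```

Emit:
{"method": "play_rows", "body": {
  "rows": [
    [[0,0,0],[38,1.7,0],1],
    [[0,0,0],[38,1.7,0],1],
    [[0,0,0],[38,1.7,0],1],
    [[0,0,0],[38,1.7,0],1],
    [[0,0,0],[38,1.7,0],1],
    [[0,0,0],[38,1.7,0],1],
    [[0,0,0],[15,1,0],1],
    [[0,0,0],[0,0,0],1],
    [[0,0,0],[0,0,0],1]
  ]
}}

```text
t: 7.38
tcp_pos: [0.3831, 0.323, 0.2085]
tool_rot: [0.607, 0.795, -0.002, -0.001]
force: [-0.3, -1.1, -1.0]
finger_gap: 0.147
gripper_force: 39.3
```

Run:
```python
from st import *
rel([.380,.322,.05])
p,W=cloud('wrist'); cv2.imwrite('pics/w3.png',p[:,:,::-1])
H,S,V=cv2.cvtColor(p,cv2.COLOR_RGB2HSV).transpose(2,0,1);X,Y,Z=W.transpose(2,0,1)
m=(V<70)&(X>.28)&(X<.47)&(Y>.23)&(Y<.42)&(Z>.03)&(Z<.048)
print(np.round(np.percentile(W[m],[2,50,98],axis=0),3), cv2.minAreaRect(W[m][:,:2].astype(np.float32)*1000))
```

```text
t 7.3833 tcp [0.3831 0.323  0.2085] toolx [-0.264  0.965 -0.002] toolz [-0.004 -0.003 -1.   ] q [ 0.48  0.41  1.77 -0.    0.97  0.21] F [-0.3 -1.1 -1. ] gap 0.14739395311483564
delta tool mm [ 1.000e-01 -2.600e+00  1.585e+02]
[[0.314 0.263 0.031]
 [0.353 0.327 0.04 ]
 [0.442 0.388 0.042]] ((391.3639831542969, 322.7540283203125), (127.21109771728516, 154.20040893554688), 87.56211853027344)
```

View pics/w3.png

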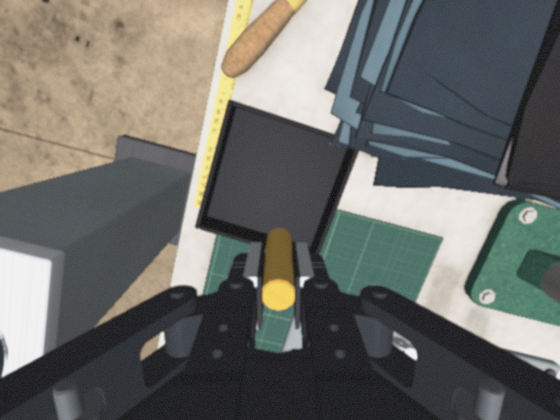

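The tray is just ahead of the pin in the image and measures x .314–.442, y .26–.389, so the TCP is over its centre. I'll check the height of the cloth stack beside it before going down.

Run:
```python
from st import *
for n in('scene','side'):
    X,Y,Z=np.load(n+'0.npz')['W'].transpose(2,0,1)
    m=(X>.3)&(X<.5)&(Y>.35)&(Y<.5); print(n,[np.round(np.nanpercentile(Z[m&(Y>a)&(Y<a+.03)],98),3) for a in(.36,.39,.42,.45)])
```

```text
scene [np.float64(0.087), np.float64(0.131), np.float64(0.139), np.float64(0.144)]
side [np.float64(0.094), np.float64(0.134), np.float64(0.139), np.float64(0.134)]
```

Emit:
{"method": "play_rows", "body": {
  "rows": [
    [[0,0,0],[-5,-3,30],1],
    [[0,0,0],[0,0,25],1],
    [[0,0,0],[0,0,20],1],
    [[0,0,0],[0,0,0],1]
  ]
}}

```text
t: 7.77
tcp_pos: [0.3807, 0.3143, 0.1317]
tool_rot: [0.609, 0.793, -0.005, -0.002]
force: [-0.6, -0.6, -0.3]
finger_gap: 0.147
gripper_force: 39.3
```

Emit:
{"method": "play_rows", "body": {
  "rows": [
    [[0,0,0],[-5,0,25],1],
    [[0,0,0],[0,0,25],1],
    [[0,0,0],[0,0,15],1],
    [[0,0,0],[0,0,0],1],
    [[0,0,0],[0,0,0],1]
  ]
}}

```text
t: 8.18
tcp_pos: [0.3847, 0.3118, 0.0704]
tool_rot: [0.608, 0.794, -0.001, -0.0]
force: [-1.0, 0.7, -1.1]
finger_gap: 0.152
gripper_force: 39.3
```

Emit:
{"method": "play_rows", "body": {
  "rows": [
    [[0,0,0],[0,0,0],0.5],
    [[0,0,0],[0,0,0],0.5],
    [[0,0,0],[0,0,0],0.5],
    [[0,0,0],[0,0,0],0.5],
    [[0,0,0],[0,0,0],0.5],
    [[0,0,0],[0,0,0],0.5],
    [[0,0,0],[0,0,-30],0.5],
    [[0,0,0],[0,0,-35],0.5],
    [[0,0,0],[0,0,-35],0.5],
    [[0,0,0],[0,0,-35],0.5],
    [[0,0,0],[0,0,0],0.5],
    [[0,0,0],[0,0,0],0.5]
  ]
}}

```text
t: 9.18
tcp_pos: [0.3856, 0.3134, 0.2075]
tool_rot: [0.608, 0.794, 0.003, 0.001]
force: [0.3, 0.4, 0.0]
finger_gap: 0.499
gripper_force: 0.0
```

Run:
```python
from st import *
rel([.4,.0,.2])
for n in('wrist','side'):
    p,W=cloud(n)
    H,S,V=cv2.cvtColor(p,cv2.COLOR_RGB2HSV).transpose(2,0,1);X,Y,Z=W.transpose(2,0,1)
    m=(H>14)&(H<34)&(S>80)&(X>.3)&(X<.46)&(Y>.24)&(Y<.40)&(Z<.1)
    if m.sum(): print(n,m.sum(),np.round(np.percentile(W[m],[2,50,98],axis=0),3))
```

```text
t 9.1833 tcp [0.3856 0.3134 0.2075] toolx [-0.262  0.965  0.001] toolz [ 0.005  0.002 -1.   ] q [ 0.46  0.4   1.79 -0.    0.95  0.19] F [0.3 0.4 0. ] gap 0.49914053878481823
delta tool mm [-306.3  -68.1    6.8]
wrist 1365 [[ 0.3    0.279 -0.001]
 [ 0.306  0.326  0.001]
 [ 0.39   0.398  0.069]]
side 309 [[ 0.301  0.275 -0.582]
 [ 0.315  0.323  0.002]
 [ 0.398  0.392  0.07 ]]
```

The pin stands upright in the tray, with its top at 0.069 against the 0.068 expected. Now I'll turn to align with the handle and go above it.

Emit:
{"method": "play_rows", "body": {
  "rows": [
    [[0,0,-6.8],[0,0,0],0.5],
    [[0,0,-6.8],[0,0,0],0.5],
    [[0,0,-6.8],[0,0,0],0.5],
    [[0,0,-6.8],[0,0,0],0.5],
    [[0,0,-6.8],[0,0,0],0.5],
    [[0,0,-6.8],[0,0,0],0.5],
    [[0,0,-6.8],[0,0,0],0.5],
    [[0,0,-6.8],[0,0,0],0.5],
    [[0,0,-6.8],[0,0,0],0.5],
    [[0,0,-6.8],[0,0,0],0.5],
    [[0,0,-6.8],[0,0,0],0.5],
    [[0,0,0],[0,0,0],0.5]
  ]
}}

```text
t: 10.28
tcp_pos: [0.3833, 0.3121, 0.2033]
tool_rot: [-0.0, 1.0, -0.001, -0.002]
force: [0.5, 0.3, -0.4]
finger_gap: 0.5
gripper_force: 0.0
```

Emit:
{"method": "play_rows", "body": {
  "rows": [
    [[0,0,0],[-15.6,-31,0],0.5],
    [[0,0,0],[-15.6,-31,0],0.5],
    [[0,0,0],[-15.6,-31,0],0.5],
    [[0,0,0],[-15.6,-31,0],0.5],
    [[0,0,0],[-15.6,-31,0],0.5],
    [[0,0,0],[-15.6,-31,0],0.5],
    [[0,0,0],[-15.6,-31,0],0.5],
    [[0,0,0],[-15.6,-31,0],0.5],
    [[0,0,0],[0,0,0],0.5],
    [[0,0,0],[0,0,0],0.5]
  ]
}}

```text
t: 11.12
tcp_pos: [0.5091, 0.063, 0.2039]
tool_rot: [0.004, 1.0, 0.0, -0.001]
force: [0.7, 1.1, -0.5]
finger_gap: 0.501
gripper_force: 0.0
```

Run:
```python
from st import *
rel([.511,.064,.083])
p,W=cloud('wrist'); cv2.imwrite('pics/w4.png',p[:,:,::-1])
H,S,V=cv2.cvtColor(p,cv2.COLOR_RGB2HSV).transpose(2,0,1);X,Y,Z=W.transpose(2,0,1)
r=((H<6)|(H>174))&(S>150)&(X>.46)&(X<.56)&(Y>.03)&(Y<.1)
m=r&(Z>.107)&(Z<.12)
print('top',m.sum(),np.median(W[m],0),cv2.minAreaRect(W[m][:,:2].astype(np.float32)*1000))
m=r;print(np.round(np.percentile(W[m],[2,50,98],axis=0),3))
g=(H>55)&(H<90)&(S>90)&(Z>.083)&(Z<.095)&(X<.55)&(Y>.1)&(Y<.2)
if g.sum():print('cup',cv2.minEnclosingCircle(W[g][:,:2].astype(np.float32)*1000))
b=(H>55)&(H<90)&(S>90)&(Z>.07)&(Z<.095)&(X>.55)&(X<.72)&(Y>.1)&(Y<.2)
print('bar',b.sum(),[np.round(np.percentile(Y[b&(abs(X-x)<.01)],[3,97]),4) for x in(.57,.59,.61,.63,.65) if (b&(abs(X-x)<.01)).sum()>5])
```

```text
t 11.1167 tcp [0.5091 0.063  0.2039] toolx [-1.     0.007  0.003] toolz [-0.003  0.    -1.   ] q [-0.1   0.43  1.75  0.    0.97 -1.66] F [ 0.7  1.1 -0.5] gap 0.50099893359331
delta tool mm [ -2.2   1.  120.9]
top 570 [0.50862815 0.06595862 0.11242186] ((509.4897155761719, 66.28803253173828), (12.787703514099121, 26.794527053833008), 89.95563507080078)
[[0.496 0.06  0.069]
 [0.505 0.066 0.112]
 [0.521 0.072 0.114]]
cup ((489.7569885253906, 151.98715209960938), 18.65751838684082)
bar 882 [array([0.1407, 0.1628]), array([0.1464, 0.1633])]
```

View pics/w4.png

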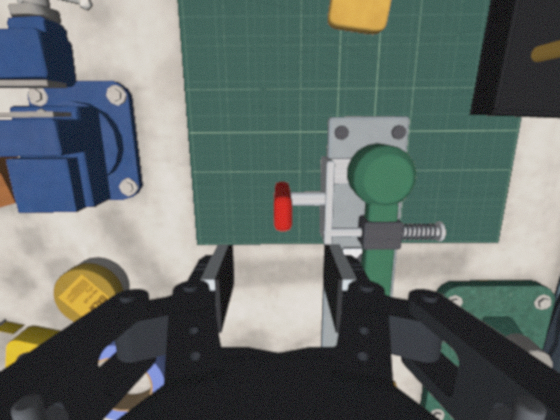

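The wrist view shows the handle top at (283,205) between the finger lines, and the pin in the tray at upper right. The handle centre measures (0.5095, 0.066) with its top at 0.112, which agrees. Going down to grip it.

Emit:
{"method": "play_rows", "body": {
  "rows": [
    [[0,0,0],[-0.5,2.5,30],0.5],
    [[0,0,0],[0,0,30],0.5],
    [[0,0,0],[0,0,30],0.5],
    [[0,0,0],[0,0,20],0.5],
    [[0,0,0],[0,0,9],0.5],
    [[0,0,0],[0,0,0],0.5],
    [[0,0,0],[0,0,0],0.5]
  ]
}}

```text
t: 11.75
tcp_pos: [0.509, 0.068, 0.0863]
tool_rot: [0.0, 1.0, 0.0, -0.001]
force: [0.3, -0.3, 0.7]
finger_gap: 0.497
gripper_force: 0.0
```

Run:
```python
from st import *
rel([.5095,.0657,.083])
p,W=cloud('wrist')
H,S,V=cv2.cvtColor(p,cv2.COLOR_RGB2HSV).transpose(2,0,1);X,Y,Z=W.transpose(2,0,1)
m=((H<6)|(H>174))&(S>150)&(X>.46)&(X<.56)&(Y>.03)&(Y<.1)&(Z>.107)&(Z<.12)
print('top',m.sum(),np.median(W[m],0),cv2.minAreaRect(W[m][:,:2].astype(np.float32)*1000))
```

```text
t 11.75 tcp [0.509  0.068  0.0863] toolx [-1.     0.     0.001] toolz [-0.001  0.    -1.   ] q [-0.09  0.62  1.84  0.    0.68 -1.66] F [ 0.3 -0.3  0.7] gap 0.4973132883664577
delta tool mm [-0.5 -2.3  3.3]
top 2009 [0.50722885 0.06653995 0.11235395] ((509.4788818359375, 66.29206848144531), (26.98956871032715, 13.013150215148926), 0.3149890899658203)
```

Emit:
{"method": "play_rows", "body": {
  "rows": [
    [[0,0,0],[-0.5,-1.7,3],0.5],
    [[0,0,0],[0,0,0],0.5],
    [[0,0,0],[0,0,0],1],
    [[0,0,0],[0,0,0],1],
    [[0,0,0],[0,0,0],1],
    [[0,0,0],[0,0,0],1],
    [[0,0,0],[0,0,0],1],
    [[0,0,0],[0,0,0],1],
    [[0,0,0],[0,0,0],1],
    [[0,0,0],[0,0,0],1]
  ],
  "grip_force": 70
}}

```text
t: 12.63
tcp_pos: [0.5104, 0.066, 0.0839]
tool_rot: [0.001, 1.0, 0.0, 0.001]
force: [-0.2, 4.3, 6.4]
finger_gap: 0.155
gripper_force: 70.1
```

Emit:
{"method": "play_rows", "body": {
  "rows": [
    [[0,0,0],[0,-3,0],1],
    [[0,0,0],[0,-3,0],1],
    [[0,0,0],[0,-3,0],1],
    [[0,0,0],[0,-3,0],1],
    [[0,0,0],[0,-1.5,0],1],
    [[0,0,0],[0,0,0],1],
    [[0,0,0],[0,0,0],1]
  ]
}}

```text
t: 13.22
tcp_pos: [0.5104, 0.0535, 0.084]
tool_rot: [0.001, 1.0, 0.001, 0.001]
force: [0.8, 10.8, 5.6]
finger_gap: 0.153
gripper_force: 70.0
```

Run:
```python
from st import *
rel([.5095,.052,.083])
p,W=cloud('side')
H,S,V=cv2.cvtColor(p,cv2.COLOR_RGB2HSV).transpose(2,0,1);X,Y,Z=W.transpose(2,0,1)
m=((H<6)|(H>174))&(S>150)&(X>.46)&(X<.56)&(Y>.03)&(Y<.1)&(Z<.12)&(Z>.04)
print(m.sum(),np.median(W[m],0))
# plan: TCP about hinge (x .720, z .060)
t=sense()['tcp_pos']; r=np.array([t[0]-.72,t[2]-.06])
for a in np.radians([0,5,10,15,20,22,24]):
    # raise -x end
    c,s_=np.cos(a),np.sin(a); x=r[0]*c+r[1]*s_; z=-r[0]*s_+r[1]*c
    print(round(np.degrees(a)),np.round([x+.72,z+.06],4),'rim dz',round(.23*s_*1000-19*(c-1)*1000*0,1))
```

```text
t 13.2167 tcp [0.5104 0.0535 0.084 ] toolx [-1.     0.002 -0.002] toolz [ 0.002  0.002 -1.   ] q [-0.11  0.63  1.84  0.    0.67 -1.69] F [ 0.8 10.8  5.6] gap 0.15319043256896162
delta tool mm [ 0.9 -1.5  1. ]
69 [0.50792927 0.04856378 0.06625647]
0 [0.5105 0.0839] rim dz 0.0
5 [0.5133 0.1021] rim dz 20.0
10 [0.5178 0.1199] rim dz 39.9
15 [0.5238 0.1373] rim dz 59.5
20 [0.5313 0.1542] rim dz 78.7
22 [0.5347 0.1607] rim dz 86.2
24 [0.5383 0.1671] rim dz 93.5
```

The latch is out about 12.5 mm at 10.8 N, so it is near its stop. Now I'll lift along the arc about the hinge, tilting with the arm.

Emit:
{"method": "play_rows", "body": {
  "rows": [
    [[0,1,0],[-0.45,0,-3.7],1],
    [[0,1.5,0],[-0.7,0,-5.5],1],
    [[0,1.5,0],[-0.7,0,-5.5],1],
    [[0,1.5,0],[-0.7,0,-5.5],1],
    [[0,1.5,0],[-0.7,0,-5.5],1],
    [[0,1.5,0],[-0.7,0,-5.5],1],
    [[0,1.5,0],[-0.7,0,-5.5],1],
    [[0,0,0],[0,0,0],1],
    [[0,0,0],[0,0,0],1]
  ]
}}

```text
t: 14.02
tcp_pos: [0.5174, 0.0543, 0.1194]
tool_rot: [0.001, 0.996, 0.002, -0.087]
force: [-0.4, 9.5, 0.4]
finger_gap: 0.157
gripper_force: 69.2
```

Run:
```python
from st import *
rel([.5178,.053,.12])
```

```text
t 14.0167 tcp [0.5174 0.0543 0.1194] toolx [-0.985  0.001  0.173] toolz [-0.173  0.004 -0.985] q [-0.1   0.63  1.68 -0.02  1.01 -1.66] F [-0.4  9.5  0.4] gap 0.1569499001434724
delta tool mm [-0.3 -1.3 -0.7]
```

Small forces, so it follows the arc. Continuing to about 24°.

Emit:
{"method": "play_rows", "body": {
  "rows": [
    [[0,1.5,0],[-0.7,0,-5.5],1],
    [[0,1.5,0],[-0.7,0,-5.5],1],
    [[0,1.5,0],[-0.7,0,-5.5],1],
    [[0,1.5,0],[-0.7,0,-5.5],1],
    [[0,1.5,0],[-0.7,0,-5.5],1],
    [[0,1.5,0],[-0.7,0,-5.5],1],
    [[0,1.5,0],[-0.7,0,-5.5],1],
    [[0,1.5,0],[-0.7,0,-5.5],1],
    [[0,1.5,0],[-0.7,0,-5.5],1],
    [[0,0.5,0],[-0.2,0,-1.8],1],
    [[0,0,0],[0,0,0],1],
    [[0,0,0],[0,0,0],1]
  ]
}}

```text
t: 15.02
tcp_pos: [0.5375, 0.0549, 0.1666]
tool_rot: [0.0, 0.978, 0.003, -0.208]
force: [-2.0, 10.0, 1.3]
finger_gap: 0.152
gripper_force: 69.1
```

Run:
```python
from st import *
rel([.5383,.053,.1671])
p,W=cloud('side'); cv2.imwrite('pics/s5.png',cv2.resize(p[110:340,130:400],(800,600))[:,:,::-1] if 0 else cv2.resize(p[110:340,130:400],(700,596))[:,:,::-1])
H,S,V=cv2.cvtColor(p,cv2.COLOR_RGB2HSV).transpose(2,0,1);X,Y,Z=W.transpose(2,0,1)
g=(H>55)&(H<90)&(S>90)&(X>.44)&(X<.56)&(Y>.1)&(Y<.18)&(Z>.05); print('cup z',g.sum(),np.percentile(Z[g],[3,50,97]) if g.any() else 0)
m=(H>17)&(H<34)&(S>100)&(Z>.04)&(Z<.12)&(Y<-.2)&(X<.6)
k,l,st,ce=cv2.connectedComponentsWithStats(m.astype(np.uint8)); print([np.round(np.nanpercentile(W[l==i][:,2],97),3) for i in range(1,k) if st[i,4]>40])
```

```text
t 15.0167 tcp [0.5375 0.0549 0.1666] toolx [-0.913 -0.     0.407] toolz [-0.407  0.005 -0.913] q [-0.09  0.68  1.43 -0.03  1.45 -1.65] F [-2.  10.   1.3] gap 0.15246513676535403
delta tool mm [-0.5 -1.9 -0.8]
cup z 357 [0.14294954 0.16317553 0.17984452]
[np.float64(0.097), np.float64(0.097), np.float64(0.097)]
```

View pics/s5.png

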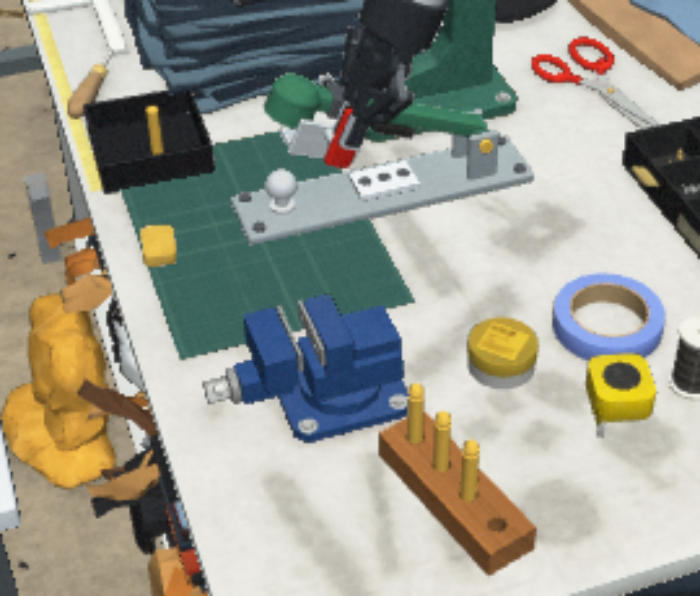

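The picture shows the arm raised clear of the ball at (282,188), the gripper on the red handle at (342,138), the short pin in the tray at (155,130), and the three good pins still upright in the block. The cup top is at about 0.18, up from 0.085, so the coupler is roughly 93 mm up. I'm handing it in.

```bash
python3 -c "
from station import *
print(sign_off())"
```

```text
the job is handed in; nothing more can be done
None
```

The job is handed in (no verdict was returned): the short pin is standing in the scrap tray, the three good pins are upright in the block, and the gripper is holding the unlatched arm by its handle with the coupler about 9 cm above where it sat.

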